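Open the board holder to its end stop

ROBOT

A 6-joint arm with a two-finger parallel gripper is mounted at the origin on the work surface. World frame = base frame: x ahead of the robot, y to its left, z up, the work surface at z = 0. Lengths are in m, angles in rad, forces in N, time in s.
With the tool pointing down it reaches from about 0.375 to 0.825 m from the base axis. Payload 5.5 kg.
Tool frame: the origin (TCP) lies midway between the tips of the shut fingers; the grasp point (between the pads) lies 19 mm behind it; y points along the fingers, x is the direction in which the jaws open and shut, and the axes are right-handed (so a half turn about y gives the same grasp; the last joint's range is limited). The gripper opens to 85 mm and grips with 20 to 120 N. Pads are 22 mm wide; open, the fingers measure 114 mm over their backs; the gripper's body (76 mm by 85 mm) begins 54 mm behind the grasp point. The pads swing forward as they close: fully open they stand 13 mm farther back than shut.
Start: joints at [-1.207, 0.314, -0.047, 1.21, 0, 1.571], TCP at [0.213, -0.561, 0.231] pointing down, gripper open.
Joint ranges: [-2.67, 2.67], [-0.69, 1.73], [-1.03, 1.25], [-2.08, 2.16], [-1.42, 1.45], [-3.14, 3.14]. Speed limits (rad/s): [2.39, 2.39, 3.01, 3.14, 3.14, 3.14].

INTERFACE

Orientations are given as a rotation vector (axis times angle).
In Python, from cell import status, get_image, camera_info, ticket, look_for, silhouettes, pinpoint gives the robot as it stands. The module is installed in compiled form; this text tells all that it offers.
- The arm moves only by the tool arm_command, never from a script. Its argument "moves" is text: rows parted by semicolons, each of 7 numbers parted by spaces: the opening, from 0 (shut) to 1 (fully open), then the shift along the world's x, y, z in m, then the turn, a rotation vector about the world's x, y, z in rad. In form: hand tx ty tz ax ay az; .... A call has exactly 5 rows; each row shifts and turns the commanded pose from where the row before left it; what a row does not reach is not made up. A row lasts 1/10 s, in which the tool goes at most 50 mm and 8.59 degrees, less where a joint would pass 70% of its speed; a pose out of reach is approached as far as the arm can. A call is refused whole if a number of a shift passes 0.05 or a number of a turn 0.15, either way. A call with a gripper value outside its range is refused whole. The fingers move at their own pace and stop on an object; "force" is the grip in N (left out, the last holds). Time passes only in rows, so rows that do not move let the fingers close, or fill a call up. It gives the time, the measured TCP pose, the force and the opening at its end, in the units of the state.
- status.get_obs(): the state, without advancing time (a new reading comes with each control period).
- get_image(name): name is "scene" or "top" or "wrist"; returns (picture, depth): 384x512x3 uint8, red, green, blue; 384x512 float32, m along the optical axis (not along the pixel's ray), 0 where there is no reading.
- camera_info(name): a dict with "K" (3x3 intrinsics, pixels), "k1" (the pictures are not rectified: a ray, as slopes to the right and down, at radius r is drawn at 1 + k1 r^2 times it, then the intrinsics apply), "rvec" (rotation vector, rad) and "tvec" (3), from world to camera coordinates, as OpenCV has them; the wrist camera has in their place "mount" (4x4, takes a point from camera to tool coordinates, whose origin is the TCP and whose axes are the tool frame's). Camera axes: x right, y down, z forward; pixel columns grow to the right and rows downward; lengths in m; the calibration is good to about 2 mm. A picture is of the moment at which its call begins: read the wrist's pose just before it. camera_info takes no time and is no camera call.
- ticket.sign_off(): hands the job in, once; it reports no verdict.
Trained networks look in the newest picture that a camera, given by its name, has taken for a name from the list of things; names that differ only in an ending like _2 or _b are one class to them, and where a whole thing is asked for, a point or a joint stands for the part that bears it (a point fixed in the world has none). Each returns a list of dicts, best first, with "confidence" (0 to 1); they miss things now and then, are a little off and sometimes report something else, mostly with a low value. They report only what shows in the picture. A call takes as long as a camera call.
- look_for(camera, target): "centre" ([x, y, z] in m, in world coordinates, good to about 4 mm: the middle of the surface that is visible of it).
- silhouettes(camera, target): "mask" (384x512 bool, what is visible of it).
- pinpoint(camera, target): "centre" ([x, y, z] in m, in world coordinates, good to about 4 mm: a listed point, or the origin of a listed thing).
The state is a dict: "time_s": time; "q": joint angles; "qvel": joint speeds; "tau": joint torques, N m; "position": TCP position; "eef_rot": TCP orientation; "contact_force": force on the tool from outside, world axes, zero at the start; "moment": the same for the moment, N m; "grip_width": opening from 0.0 (shut) to 1.0 (fully open).
Only numpy, scipy, OpenCV 4.12 (cv2) and the standard library are available. Lean on these libraries where they do the work, as an engineer would, in place of code of your own. Each camera call takes 0.05 s, during which the arm holds its last target.

TASK

The next boards are wide ones, so open the board holder all the way: with a fingertip press its lock button fully down and, keeping it down, slide the sliding jaw away from the fixed jaw until it meets its end stops, then let the button come up and move clear. Work by touch only: do not squeeze, lift, shove or lean hard on the holder, and leave the things around it where they are.

Things in the scene. Friction and masses are not known exactly. Their poses are not given: they have to be found in the camera images.
- board_holder: Circuit board holder, 4.3 to 5 kg, loose on rubber feet: two grey cast end plates (190 x 16 mm, tops 52 mm high, 332 mm over their outer faces) joined by two 12 mm guide rods (72 mm either side of the middle) and a slotted lock strip between them. Origin: its middle at bench height, z up, y along the rods from the fixed jaw towards the end stops. It slips on the bench if shoved with over about 20 N.
- fixed_jaw (a point): Top middle of the fixed jaw's gripping face: a grooved aluminium bar across the guide rods, 176 mm long, top 56 mm above the bench; at x = 0, y = -108 mm of the holder.
- sliding_jaw (a joint): Opening between the fixed and the sliding jaw, m; grows as the sliding jaw (aluminium, 176 mm across the rods, 56 mm along them, top 56 mm high) moves along the holder's +y. 0 = closed, 0.190 = against the end stops, fully open; starts at 0.04 to 0.10. A spring blade locks it in slots 8 mm apart (1 mm of play), the last one at the stops; with the lock button down it is free (1 to 2 N drag).
- button_top (a point): Middle of the flat top of the lock button, in the middle of the sliding jaw's top and moving with it: a black mushroom button, 44 mm across at its foot, 32 mm across its ribbed flat top, which is 9 mm above the jaw (65 mm above the bench when up). A fingertip pressed on it grips it only lightly: it slides along it until it bears on the push tab.
- push_tab (a point): Middle of the upper edge of the push tab, on the side that faces the button: an upright steel plate, 60 mm wide, 3 mm thick, fixed on the sliding jaw, its face 24 mm beyond the middle of the button on the end stop side, its top 80 mm above the bench (15 mm above the button). A finger that holds the button down pushes the jaw along by this face.
- lock_button (a joint): How far the lock button is pressed down, m: 0 = up (jaw locked), 0.005 = fully down against its stop (top still 4 mm above the jaw). The spring takes about 4 N to start and 6.5 N fully down.
- end_stop (a point): Point midway between the rubber faces of the two end stop collars (26 mm across, one on each guide rod, 36 mm above the bench) that the sliding jaw finally rests against; at x = 0, y = 138 mm, z = 36 mm of the holder.
- board_stack: Bystander: stack of circuit boards with cardboard between them, 130 x 184 mm, 30 mm high with parts up to 10 mm more, 0.9 kg, loose. Origin: centre of its underside.
- solder_reel: Bystander: steel solder reel standing on its flange, 54 mm across, 46 mm high, loose. Origin: centre of its underside.
- flux_bottle: Bystander: small white bottle with a black cap, 38 mm across, 95 mm high, loose. Origin: centre of its underside.
- screwdriver: Bystander: screwdriver lying on the bench, 170 mm long, black handle, loose. Its x runs along the shaft, the handle towards -x.

How it is judged:
On the way, in this order (a step that is already met when the one before it is completed fails the run):
1. the lock button is pressed down (3 mm or more of its 5 mm) while the sliding jaw still stands away from its end stops (value of joint lock_button above 0.003 m and value of joint sliding_jaw below 0.14 m), for 0.1 s.
2. the sliding jaw has reached its end stops (opening over 186 mm) with the button still held down (value of joint lock_button above 0.003 m and value of joint sliding_jaw above 0.186 m), for 0.15 s.
At the end, for the whole second after the job is handed in: The sliding jaw rests within 4 mm of its end stops (opening over 186 mm), the lock button is up again (within 1 mm) so the jaw is locked there, the holder stands flat and within 20 mm of where it was, and the four things around it are within 15 mm of where they were (value of joint sliding_jaw above 0.186 m and velocity of joint sliding_jaw between -0.005 and 0.005 m/s and value of joint lock_button below 0.001 m and distance of board_holder from where it was at the start of the episode below 0.02 m and angle between board_holder's own z axis and vertical below 0.03 rad and linear speed of board_holder below 0.01 m/s and distance of each of board_stack, solder_reel, flux_bottle, screwdriver from where it was at the start of the episode below 0.015 m); the robot touches nothing.
It fails at once if the button is let up on the way (pressed less than 1 mm with the opening between 115 and 180 mm) (value of joint lock_button below 0.001 m and value of joint sliding_jaw between 0.115 and 0.18 m).
It fails at once if the holder or a part of it is squeezed or pressed by the fingers with more than 40 N (contact force between the fingers and board_holder above 40 N).
It fails at once if the holder is lifted or tipped (4 mm or 0.06 rad) (height (world z) of board_holder above 0.004 m or angle between board_holder's own z axis and vertical above 0.06 rad).
It fails at once if the holder is shoved more than 25 mm (distance of board_holder from where it was at the start of the episode above 0.025 m).
It fails at once if one of the things around the holder is lifted or knocked (more than 20 mm) (distance of any of board_stack, solder_reel, flux_bottle, screwdriver from where it was at the start of the episode above 0.02 m).
It also fails if it takes over 38 s, if anything falls off the work surface, if the arm or the gripper's body presses on something with over 40 N, if the wrist force passes 120 N, or if a joint passes its speed limit or range.

## Working session

There is one attempt and no reset: what is moved stays moved. The work goes in short steps, Python scripts to look and compute and a tool call to move; the robot and the scene stay as the last step left them, time stands still between calls to the robot, and variables do not carry over. Pictures are saved under pics/ and viewed, and the job is handed in when it is done.

Besides the shell and the picture viewer there is one more tool, called after "Request:" as a command line: name --argument value ..., lists and objects as JSON in quotes. arm_command: Moves the arm, as the interface text tells. Its arguments: {"type":"object","properties":{"moves":{"type":"string"},"force":{"type":"number"}},"required":["moves"]}

```bash
mkdir -p pics
python3 - <<'E'
from cell import status,get_image,camera_info,look_for,pinpoint
import cv2,numpy as np
o=status.get_obs();print({k:np.round(v,3) for k,v in o.items()})
for c in ["scene","top"]:
    im,d=get_image(c);cv2.imwrite(f"pics/{c}0.png",im[:,:,::-1])
    for t in ["board_holder","fixed_jaw","button_top","push_tab","end_stop","board_stack","solder_reel","flux_bottle","screwdriver"]:
        r=pinpoint(c,t);print(c,t,[(np.round(x["centre"],3),round(x["confidence"],2)) for x in r[:2]])
E
```

```text
{'time_s': np.float64(0.0), 'q': array([-1.207,  0.314, -0.048,  1.21 , -0.   ,  1.571]), 'qvel': array([ 0.001,  0.   ,  0.002,  0.   ,  0.   , -0.001]), 'tau': array([-0.0000e+00, -5.3959e+01,  3.3975e+01,  1.9000e-02, -0.0000e+00,
       -0.0000e+00]), 'position': array([ 0.213, -0.56 ,  0.23 ]), 'eef_rot': array([-1.359,  0.938, -0.936]), 'contact_force': array([-0.415, -0.494,  0.195]), 'moment': array([0.051, 0.009, 0.054]), 'grip_width': np.float64(0.996)}
scene board_holder [(array([ 0.547,  0.068, -0.   ]), 0.58)]
scene fixed_jaw [(array([ 0.551, -0.046,  0.056]), 0.98)]
scene button_top [(array([0.553, 0.037, 0.065]), 0.46)]
scene push_tab [(array([0.55 , 0.059, 0.078]), 0.97)]
scene end_stop [(array([0.532, 0.206, 0.034]), 0.74)]
scene board_stack [(array([0.754, 0.07 , 0.002]), 0.95)]
scene solder_reel [(array([ 0.503,  0.305, -0.002]), 0.84)]
scene flux_bottle [(array([ 0.624, -0.18 , -0.   ]), 0.92), (array([0.552, 0.037, 0.06 ]), 0.41)]
scene screwdriver [(array([ 0.396,  0.026, -0.001]), 0.84)]
top board_holder [(array([0.551, 0.069, 0.002]), 0.76)]
top fixed_jaw [(array([ 0.556, -0.038,  0.059]), 0.79)]
top button_top [(array([0.551, 0.039, 0.064]), 0.8)]
top push_tab [(array([0.549, 0.063, 0.08 ]), 0.76)]
top end_stop [(array([0.537, 0.204, 0.034]), 0.61), (array([0.551, 0.062, 0.08 ]), 0.32)]
top board_stack [(array([0.755, 0.072, 0.001]), 0.93)]
top solder_reel [(array([0.503, 0.304, 0.   ]), 0.97), (array([0.547, 0.036, 0.067]), 0.36)]
top flux_bottle [(array([ 0.615, -0.172,  0.   ]), 0.78), (array([0.756, 0.072, 0.001]), 0.49)]
top screwdriver [(array([ 0.402,  0.036, -0.001]), 0.86)]
```

View pics/scene0.png

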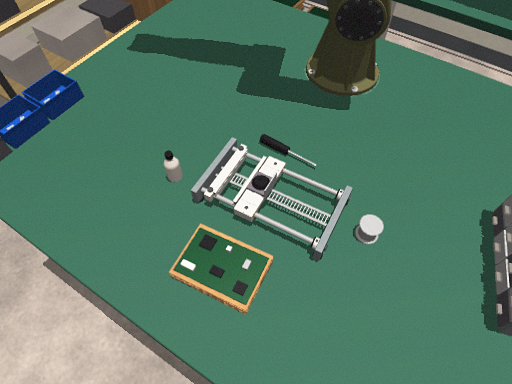

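View pics/top0.png

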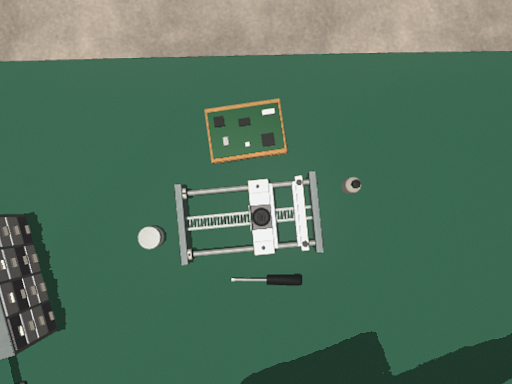

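Run:
```python
from cell import camera_info,status
from scipy.spatial.transform import Rotation as R
import numpy as np
for c in["scene","top"]:
    i=camera_info(c);print(c,i)
print(R.from_rotvec(status.get_obs()["eef_rot"]).as_matrix().round(3))
# fit yaw
a=[((0,-.108),(.551,-.046)),((0,-.108),(.556,-.038)),((0,.138),(.532,.206)),((0,.138),(.537,.204)),((0,0),(.547,.068)),((0,0),(.551,.069))]
P=np.array([x[0] for x in a]);Q=np.array([x[1] for x in a]);p=P.mean(0);q=Q.mean(0)
H=(P-p).T@(Q-q);th=np.arctan2(H[0,1]-H[1,0],H[0,0]+H[1,1]);print(th)
c,s=np.cos(th),np.sin(th);print(q-np.array([[c,-s],[s,c]])@p)
```

```text
scene {'K': array([[362.36162967,   0.        , 257.63534229],
       [  0.        , 362.36162967, 191.20558986],
       [  0.        ,   0.        ,   1.        ]]), 'k1': -0.04242679038043641, 'rvec': array([ 1.31825569,  2.43061701, -0.7312117 ]), 'tvec': array([ 0.27353848, -0.39062491,  1.16662357])}
top {'K': array([[467.70273942,   0.        , 250.94613483],
       [  0.        , 467.70273942, 197.91857767],
       [  0.        ,   0.        ,   1.        ]]), 'k1': -0.02525258440706519, 'rvec': array([ 2.17992219, -2.21485178,  0.01651275]), 'tvec': array([0.07060865, 0.59347874, 1.12231055])}
[[ 0.356  0.     0.935]
 [-0.935  0.     0.356]
 [-0.    -1.     0.   ]]
0.0780750506954881
[0.54644662 0.06719713]
```

The scene view shows the holder centrally with its button at about (262,183) and end stops to the right. The top view has the button at (261,216), the tab just left of it, the stack above, the reel at (150,237), the bottle at (352,185) and the screwdriver below. Both views agree on the holder at about (0.546, 0.067), yaw about 0.08, opening about 0.05. I'll move above the button with the fingers shut.

Request:
arm_command --moves "0 0.022 0.040 -0.002 0 0 0.086;0 0.022 0.040 -0.002 0 0 0.086;0 0.022 0.040 -0.002 0 0 0.086;0 0.022 0.040 -0.002 0 0 0.086;0 0.022 0.040 -0.002 0 0 0.086" --force 30

```text
time_s: 1.5
position: [0.3241, -0.3592, 0.2214]
eef_rot: [-1.485, 0.605, -0.606]
contact_force: [1.0, -0.6, 0.2]
grip_width: 0.144
```

Request:
arm_command --moves "0 0.022 0.040 -0.002 0 0 0.086;0 0.022 0.040 -0.002 0 0 0.086;0 0.022 0.040 -0.002 0 0 0.086;0 0.022 0.040 -0.002 0 0 0.086;0 0.022 0.040 -0.002 0 0 0.086"

```text
time_s: 2.0
position: [0.4342, -0.1591, 0.2116]
eef_rot: [-1.554, 0.269, -0.27]
contact_force: [1.1, -0.5, 0.1]
grip_width: -0.001
```

Request:
arm_command --moves "0 0.022 0.030 -0.002 0 0 0.086;0 0.022 0.030 -0.002 0 0 0.086;0 0.022 0.030 -0.002 0 0 0.086;0 0.022 0.030 -0.002 0 0 0.086;0 0.022 0.030 -0.002 0 0 0.086"

```text
time_s: 2.5
position: [0.5443, -0.0093, 0.2014]
eef_rot: [-1.57, -0.069, 0.068]
contact_force: [0.3, 0.1, 0.9]
grip_width: 0.003
```

Run:
```python
from cell import status,get_image,camera_info,pinpoint
import cv2,numpy as np
from scipy.spatial.transform import Rotation as R
o=status.get_obs();print({k:np.round(v,3) for k,v in o.items()});print(R.from_rotvec(o["eef_rot"]).as_matrix().round(3))
print(camera_info("wrist"))
im,d=get_image("wrist");cv2.imwrite("pics/w1.png",im[:,:,::-1])
for t in ["button_top","push_tab","fixed_jaw","end_stop"]:
    r=pinpoint("wrist",t);print(t,[(np.round(x["centre"],3),round(x["confidence"],2)) for x in r[:2]])
```

```text
{'time_s': np.float64(2.5), 'q': array([-0.017,  0.223, -0.235,  1.112, -0.   ,  1.467]), 'qvel': array([ 0.577,  0.393,  0.446,  0.046, -0.002, -0.278]), 'tau': array([ -2.3  , -50.306,  30.911,   0.129,   0.133,   0.318]), 'position': array([ 0.544, -0.009,  0.201]), 'eef_rot': array([-1.57 , -0.069,  0.068]), 'contact_force': array([0.263, 0.101, 0.947]), 'moment': array([-0.054,  0.005, -0.014]), 'grip_width': np.float64(0.003)}
[[ 0.996  0.    -0.087]
 [ 0.087 -0.     0.996]
 [ 0.    -1.    -0.   ]]
{'K': array([[271.0777811 ,   0.        , 260.2391064 ],
       [  0.        , 271.0777811 , 191.79319081],
       [  0.        ,   0.        ,   1.        ]]), 'k1': -0.037860586896004175, 'mount': array([[ 9.99999923e-01,  3.44231105e-04,  1.88100134e-04,
        -8.94088421e-04],
       [-7.30306974e-05, -3.07758156e-01,  9.51464614e-01,
        -1.43781638e-01],
       [ 3.85413066e-04, -9.51464555e-01, -3.07758107e-01,
         7.83902828e-02],
       [ 0.00000000e+00,  0.00000000e+00,  0.00000000e+00,
         1.00000000e+00]])}
button_top [(array([ 0.624, -0.178, -0.001]), 0.74), (array([0.549, 0.04 , 0.063]), 0.69)]
push_tab [(array([0.548, 0.06 , 0.08 ]), 0.72), (array([0.551, 0.043, 0.066]), 0.58)]
fixed_jaw [(array([ 0.554, -0.04 ,  0.056]), 0.88)]
end_stop [(array([0.757, 0.073, 0.001]), 0.24)]
```

View pics/w1.png

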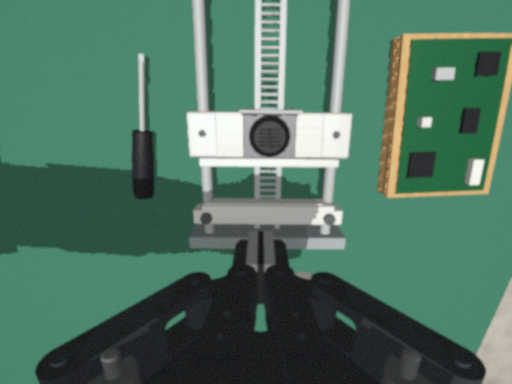

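The wrist view shows the button at (270,135), the tab edge just above it at (270,111), and the rods running almost straight up, so the tool is aligned with the holder. I'll take one more frame now that the arm has settled and measure from it.

```bash
cat > h.py <<'E'
from cell import status,get_image,camera_info
import cv2,numpy as np
from scipy.spatial.transform import Rotation as R
def cloud():
    o=status.get_obs();im,d=get_image("wrist");i=camera_info("wrist")
    v,u=np.mgrid[0:384,0:512];pts=np.stack([u.ravel(),v.ravel()],1).astype(np.float64)
    n=cv2.undistortPoints(pts[:,None],i["K"],np.array([i["k1"],0,0,0,0]))[:,0]
    z=d.ravel();c=np.c_[n*z[:,None],z]
    M=i["mount"];t=c@M[:3,:3].T+M[:3,3]
    w=t@R.from_rotvec(o["eef_rot"]).as_matrix().T+o["position"]
    w[z==0]=np.nan
    return o,im,w.reshape(384,512,3)
E
python3 - <<'E'
from h import *
o,im,w=cloud();print(o["position"].round(4),abs(o["qvel"]).max().round(4))
g=im.mean(2)
def rep(n,m):
    p=w[m];print(n,m.sum(),np.median(p,0).round(4),p.min(0).round(3),p.max(0).round(3))
box=np.zeros(g.shape,bool);box[95:165,235:305]=1
rep("button",box&(g<70)&(abs(w[...,2]-.064)<.004))
rep("tab",box&(w[...,2]>.074)&(w[...,2]<.09))
box[:]=0;box[100:170,180:360]=1
m=box&(abs(w[...,2]-.056)<.004)&(g>120);rep("jaw",m)
(c,s,a)=cv2.minAreaRect(w[m][:,:2].astype(np.float32)*1000);print(c,s,a)
# rods/strip: axis
for n,c0,c1 in(("rodL",185,225),("rodR",320,360)):
    mm=np.zeros(g.shape,bool);mm[0:100,c0:c1]=1;mm&=(w[...,2]>.03)&(w[...,2]<.045)
    p=w[mm][:,:2];l=cv2.fitLine(p.astype(np.float32),cv2.DIST_HUBER,0,.001,.001).ravel();print(n,mm.sum(),l,np.arctan(-l[0]/l[1]))
E
```

```text
[ 0.543  -0.0109  0.2011] 0.0205
button 609 [0.5476 0.0382 0.0644] [0.528 0.019 0.06 ] [0.569 0.058 0.068]
tab 192 [0.5469 0.0631 0.0811] [0.517 0.06  0.079] [0.577 0.066 0.083]
jaw 2222 [0.5492 0.0167 0.057 ] [0.465 0.002 0.052] [0.633 0.065 0.06 ]
(548.7239379882812, 35.41763687133789) (166.9568634033203, 58.41816329956055) 4.802425384521484
rodL 1175 [ 0.07317858 -0.99731886  0.47121188  0.11585867] 0.07324406
rodR 1185 [ 0.07883058 -0.99688804  0.6126943   0.1277119 ] 0.07891245
```

Request:
arm_command --moves "0 0.001 0.011 -0.010 0 0 -0.006;0 0.001 0.011 -0.030 0 0 0;0 0.001 0.011 -0.030 0 0 0;0 0.001 0.011 -0.030 0 0 0;0 0.001 0.010 -0.020 0 0 0"

```text
time_s: 3.3
position: [0.5467, 0.0433, 0.0789]
eef_rot: [-1.57, -0.057, 0.061]
contact_force: [-1.1, 0.5, 0.1]
grip_width: -0.002
```

Request:
arm_command --moves "0 0 0 -0.006 0 0 0;0 0 0 -0.003 0 0 0;0 0 0 -0.002 0 0 0;0 0 0 -0.002 0 0 0;0 0 0 -0.002 0 0 0"

```text
time_s: 3.8
position: [0.5493, 0.0429, 0.0672]
eef_rot: [-1.57, -0.061, 0.058]
contact_force: [-0.6, -0.1, 0.0]
grip_width: -0.001
```

Run:
```python
from cell import *
from cell import status,get_image
import numpy as np,cv2
o=status.get_obs();print(o["position"].round(4),o["contact_force"].round(2),o["moment"].round(2))
im,d=get_image("wrist");cv2.imwrite("pics/w2.png",im[:,:,::-1])
```

```text
[0.5493 0.0429 0.0672] [-0.6  -0.11  0.  ] [ 0.05  0.06 -0.01]
```

View pics/w2.png

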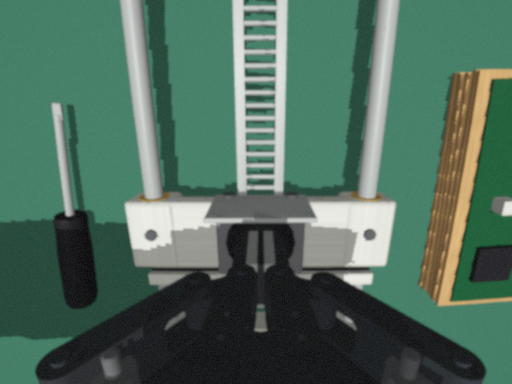

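The fingertip sits over the button at (261,245), just short of the tab at rows 195–220. Next I press.

Request:
arm_command --moves "0 0 0 -0.001 0 0 0;0 0 0 -0.001 0 0 0;0 0 0 -0.001 0 0 0;0 0 0 0 0 0 0;0 0 0 0 0 0 0"

```text
time_s: 4.35
position: [0.5488, 0.0432, 0.0636]
eef_rot: [-1.57, -0.061, 0.06]
contact_force: [-0.2, -1.1, 4.6]
grip_width: 0.001
```

Request:
arm_command --moves "0 0 0 -0.001 0 0 0;0 0 0 -0.001 0 0 0;0 0 0 -0.001 0 0 0;0 0 0 0 0 0 0;0 0 0 0 0 0 0"

```text
time_s: 4.85
position: [0.5488, 0.0432, 0.0605]
eef_rot: [-1.57, -0.061, 0.06]
contact_force: [-1.1, -1.5, 6.1]
grip_width: 0.001
```

Request:
arm_command --moves "0 0 0 -0.001 0 0 0;0 0 0 0 0 0 0;0 0 0 -0.001 0 0 0;0 0 0 0 0 0 0;0 0 0 0 0 0 0"

```text
time_s: 5.35
position: [0.5489, 0.0432, 0.0599]
eef_rot: [-1.57, -0.061, 0.06]
contact_force: [-4.9, -1.6, 18.1]
grip_width: 0.003
```

Request:
arm_command --moves "0 0 0 0.0006 0 0 0;0 -0.0001 0.002 0 0 0 0;0 -0.0001 0.002 0 0 0 0;0 -0.0002 0.002 0 0 0 0;0 -0.0002 0.002 0 0 0 0"

```text
time_s: 5.85
position: [0.5482, 0.0512, 0.0599]
eef_rot: [-1.57, -0.061, 0.06]
contact_force: [-3.8, -1.4, 13.4]
grip_width: 0.001
```

Request:
arm_command --moves "0 -0.0002 0.003 0 0 0 0;0 -0.0002 0.003 0 0 0 0;0 -0.0002 0.003 0 0 0 0;0 -0.0002 0.003 0 0 0 0;0 -0.0003 0.004 0 0 0 0"

```text
time_s: 6.35
position: [0.547, 0.0672, 0.0599]
eef_rot: [-1.57, -0.061, 0.06]
contact_force: [-4.2, -1.6, 13.8]
grip_width: 0.0
```

Run:
```python
from cell import status,get_image,pinpoint
import numpy as np,cv2
o=status.get_obs();print(o["position"].round(4),o["contact_force"].round(2))
im,d=get_image("wrist");cv2.imwrite("pics/w3.png",im[:,:,::-1])
im,d=get_image("top");cv2.imwrite("pics/t3.png",cv2.resize(im[130:290,150:350,::-1],None,fx=3,fy=3))
```

```text
[0.547  0.0672 0.0599] [-4.17 -1.59 13.79]
```

View pics/w3.png

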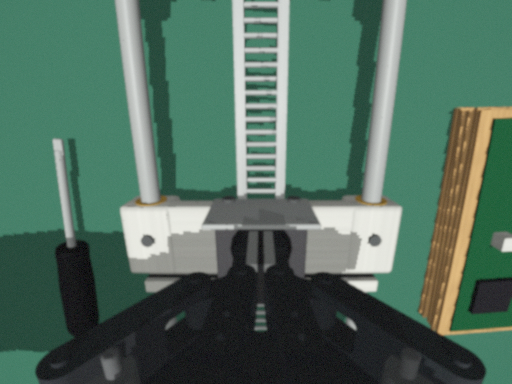

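View pics/t3.png

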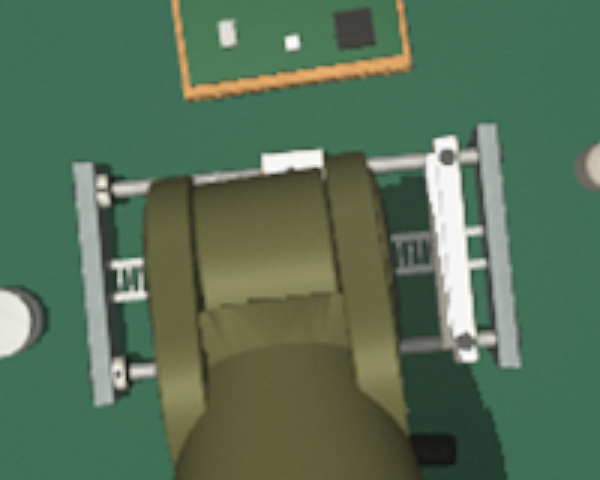

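The wrist view shows the tip against the tab (rows 198–226) with the jaw following it: the screwdriver and stack have shifted in view while the jaw hasn't. The top view shows the frame not moved. Force along y is small, so I continue.

Request:
arm_command --moves "0 -0.0004 0.005 0 0 0 0;0 -0.0005 0.007 0 0 0 0;0 -0.0006 0.008 0 0 0 0;0 -0.0006 0.008 0 0 0 0;0 -0.0006 0.008 0 0 0 0"

```text
time_s: 6.95
position: [0.5442, 0.1034, 0.0599]
eef_rot: [-1.57, -0.061, 0.06]
contact_force: [-2.7, -1.8, 14.0]
grip_width: 0.002
```

Request:
arm_command --moves "0 -0.0006 0.008 0 0 0 0;0 -0.0006 0.008 0 0 0 0;0 -0.0006 0.008 0 0 0 0;0 -0.0006 0.008 0 0 0 0;0 -0.0004 0.006 0 0 0 0"

```text
time_s: 7.45
position: [0.5412, 0.1417, 0.0599]
eef_rot: [-1.57, -0.061, 0.06]
contact_force: [-4.3, -1.9, 15.2]
grip_width: 0.0
```

Request:
arm_command --moves "0 -0.0004 0.006 0 0 0 0;0 -0.0005 0.006 0 0 0 0;0 -0.0005 0.006 0 0 0 0;0 -0.0005 0.006 0 0 0 0;0 -0.0004 0.005 0 0 0 0"

```text
time_s: 7.95
position: [0.5389, 0.1707, 0.0599]
eef_rot: [-1.57, -0.061, 0.06]
contact_force: [-3.9, -1.4, 14.0]
grip_width: -0.003
```

Run:
```python
from cell import status,get_image,pinpoint
import numpy as np,cv2
o=status.get_obs();print(o["position"].round(4),o["contact_force"].round(2))
im,d=get_image("wrist");cv2.imwrite("pics/w4.png",im[:,:,::-1])
```

```text
[0.5389 0.1707 0.0599] [-3.9  -1.45 13.96]
```

View pics/w4.png

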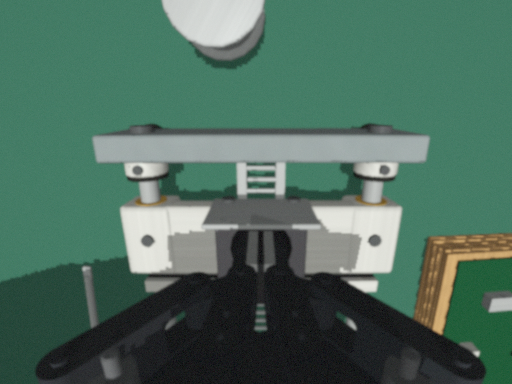

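The wrist view shows about 20 mm left between the jaw front (row 198) and the collars (row 178). I'll slow down here.

Request:
arm_command --moves "0 -0.0002 0.003 0 0 0 0;0 -0.0002 0.003 0 0 0 0;0 -0.0002 0.003 0 0 0 0;0 -0.0002 0.002 0 0 0 0;0 -0.0001 0.002 0 0 0 0"

```text
time_s: 8.5
position: [0.5379, 0.1835, 0.0599]
eef_rot: [-1.57, -0.061, 0.061]
contact_force: [-5.0, -1.9, 14.3]
grip_width: 0.001
```

Request:
arm_command --moves "0 -0.0001 0.001 0 0 0 0;0 -0.0001 0.001 0 0 0 0;0 -0.0001 0.001 0 0 0 0;0 -0.0001 0.001 0 0 0 0;0 0 0 0 0 0 0"

```text
time_s: 9.0
position: [0.5376, 0.1867, 0.0599]
eef_rot: [-1.571, -0.061, 0.06]
contact_force: [-2.4, -4.3, 14.6]
grip_width: 0.001
```

Request:
arm_command --moves "0 -0.0001 0.001 0 0 0 0;0 0 0 0 0 0 0;0 0 0 0 0 0 0;0 0 0 0 0 0 0;0 0 0 0 0 0 0"

```text
time_s: 9.5
position: [0.5377, 0.1868, 0.0599]
eef_rot: [-1.573, -0.06, 0.059]
contact_force: [-3.7, -7.2, 15.4]
grip_width: -0.0
```

Run:
```python
from h import *
o,im,w=cloud()
print(o["position"].round(4),o["contact_force"].round(2))
cv2.imwrite("pics/w5.png",im[:,:,::-1])
```

```text
[0.5377 0.1868 0.0599] [-3.68 -7.19 15.37]
```

View pics/w5.png

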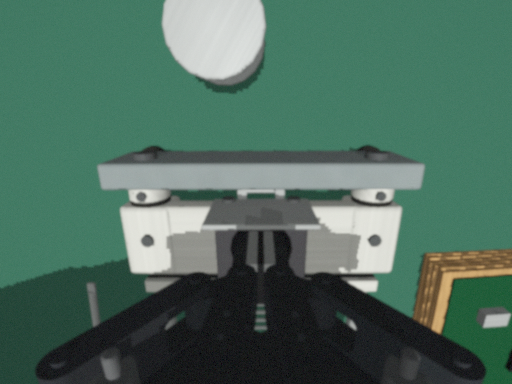

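The jaw front meets the collars (rows 198–200), the tool is no longer advancing and the y force has risen to 7 N. That's the end stop, so I let the button up straight.

Request:
arm_command --moves "0 0 0 0.001 0 0 0;0 0 0 0.001 0 0 0;0 0 0 0.002 0 0 0;0 0 0 0.002 0 0 0;0 0 0 0.002 0 0 0"

```text
time_s: 10.05
position: [0.5373, 0.1885, 0.0666]
eef_rot: [-1.569, -0.06, 0.061]
contact_force: [-0.1, 0.1, 0.3]
grip_width: 0.0
```

Request:
arm_command --moves "0 0 -0.002 0.003 0 0 0;0 0 -0.003 0.010 0 0 0;0 0 -0.005 0.020 0 0 0;0 0 -0.010 0.030 0 0 0;0 0 -0.020 0.030 0 0 0"

```text
time_s: 10.55
position: [0.5372, 0.1487, 0.161]
eef_rot: [-1.569, -0.061, 0.062]
contact_force: [0.6, 0.0, 0.1]
grip_width: -0.001
```

Request:
arm_command --moves "0 0 -0.040 0.020 0 0 0;0 0 -0.040 0 0 0 0;0 0 -0.040 0 0 0 0;0 0 -0.040 0 0 0 0;0 0 0 0 0 0 0"

```text
time_s: 11.05
position: [0.5374, -0.0157, 0.1806]
eef_rot: [-1.571, -0.057, 0.056]
contact_force: [-0.6, 1.2, 0.1]
grip_width: 0.001
```

Run:
```python
from h import *
from cell import pinpoint
o,im,w=cloud();print(o["position"].round(4),o["contact_force"].round(2))
cv2.imwrite("pics/w6.png",im[:,:,::-1])
for c in ["wrist","scene"]:
    if c=="scene":
        i2,_=get_image(c);cv2.imwrite("pics/s6.png",i2[:,:,::-1])
    for t in ["board_holder","fixed_jaw","button_top","push_tab","end_stop","board_stack","solder_reel","flux_bottle","screwdriver"]:
        r=pinpoint(c,t);print(c,t,[(np.round(x["centre"],3),round(x["confidence"],2)) for x in r[:1]])
g=im.mean(2)
m=(g<70)&(abs(w[...,2]-.063)<.006)&(abs(w[...,0]-.54)<.016)&(w[...,1]>.14)&(w[...,1]<.195)
print(m.sum(),np.median(w[m],0).round(4))
```

```text
[ 0.5374 -0.0157  0.1806] [-0.61  1.22  0.12]
wrist board_holder [(array([0.548, 0.069, 0.001]), 0.71)]
wrist fixed_jaw [(array([ 0.557, -0.036,  0.053]), 0.72)]
wrist button_top []
wrist push_tab []
wrist end_stop []
wrist board_stack []
wrist solder_reel []
wrist flux_bottle []
wrist screwdriver [(array([ 0.398,  0.03 , -0.001]), 0.94)]
scene board_holder [(array([ 0.547,  0.071, -0.   ]), 0.94)]
scene fixed_jaw [(array([ 0.552, -0.042,  0.06 ]), 0.98)]
scene button_top [(array([0.541, 0.179, 0.06 ]), 0.59)]
scene push_tab [(array([0.538, 0.202, 0.082]), 0.64)]
scene end_stop [(array([0.533, 0.205, 0.035]), 0.95)]
scene board_stack [(array([ 0.502,  0.302, -0.004]), 0.73)]
scene solder_reel [(array([ 0.504,  0.3  , -0.004]), 0.63)]
scene flux_bottle [(array([ 0.622, -0.177,  0.001]), 0.69)]
scene screwdriver [(array([0.537, 0.201, 0.083]), 0.58)]
0 [nan nan nan]
  return _methods._mean(a, axis=axis, dtype=dtype,
  ret = um.true_divide(
```

View pics/w6.png

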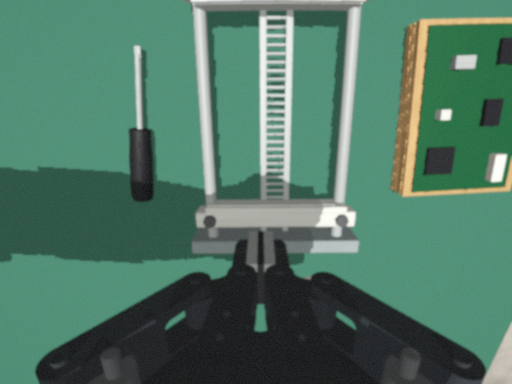

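View pics/s6.png

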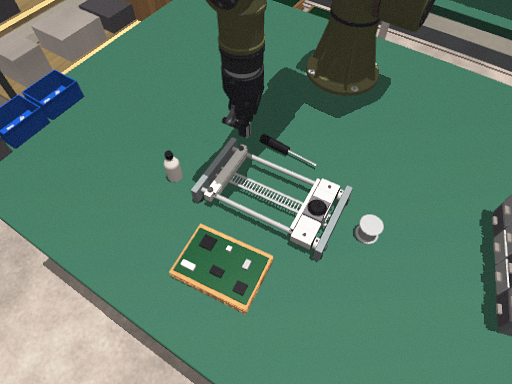

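The jaw is at the stops and nothing else has moved: the scene view has the button at (317,207), and the bottle, stack, reel and screwdriver are where they were. I'll take one closer look to check the opening and the button height.

Request:
arm_command --moves "0 0 0.030 0.010 0 0 0;0 0 0.040 0.010 0 0 0;0 0 0.040 0 0 0 0;0 0 0.020 0 0 0 0;0 0 0 0 0 0 0"

```text
time_s: 12.55
position: [0.5376, 0.1207, 0.2]
eef_rot: [-1.569, -0.063, 0.063]
contact_force: [0.4, -0.6, 0.2]
grip_width: -0.003
```

```bash
sleep 0
python3 - <<'E'
from h import *
o,im,w=cloud();o,im,w=cloud();print(o["position"].round(4),o["contact_force"].round(2))
cv2.imwrite("pics/w7.png",im[:,:,::-1])
g=im.mean(2);z=w[...,2]
def rep(n,m):print(n,m.sum(),np.median(w[m],0).round(4),np.percentile(w[m],[2,98],axis=0).round(4).tolist())
b=np.hypot(w[...,0]-.538,w[...,1]-.177)
rep("button",(b<.012)&(z>.05)&(z<.075))
rep("jaw",(abs(w[...,0]-.538)>.04)&(abs(w[...,0]-.538)<.075)&(w[...,1]>.155)&(w[...,1]<.19)&(abs(z-.056)<.006))
rep("tab",(abs(w[...,0]-.538)<.04)&(z>.076)&(z<.086)&(w[...,1]>.15))
E
```

```text
[0.5375 0.1192 0.1998] [-0.32  0.08 -0.37]
button 462 [0.5381 0.1772 0.0661] [[0.5274, 0.1664, 0.0648], [0.5488, 0.1878, 0.0677]]
jaw 957 [0.5853 0.1717 0.0509] [[0.4636, 0.1557, 0.05], [0.6121, 0.1892, 0.058]]
tab 256 [0.5359 0.2065 0.0809] [[0.5075, 0.2033, 0.0793], [0.5642, 0.2098, 0.0827]]
```

View pics/w7.png

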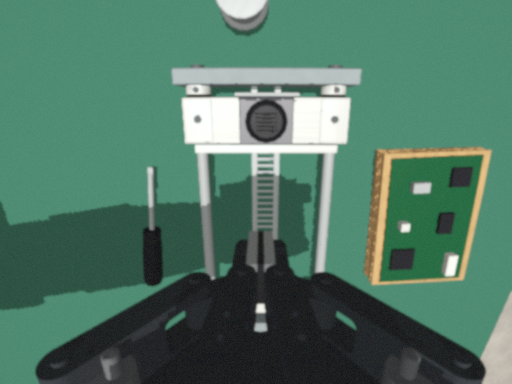

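The close view has the button at (266,121), the jaw against both collars at row 93 and the button top at 65–66 mm, so it's up. The tool is clear, so I hand in.

```bash
python3 -c "
from cell import ticket
print(ticket.sign_off())"
```

```text
the job is handed in; nothing more can be done
None
```

The board holder is fully open. I pressed the lock button down with the shut fingertips and pushed the jaw along by its tab, with the button held down the whole way. At the end stops I let the button up, moved clear and handed the job in at about 13 s.

- **Jaw position:** the tool stopped advancing at y = 0.187 m and the push force rose from about 1.5 N to 7 N. The pictures show the jaw against both collars. The button moved about 141 mm from an opening of about 51 mm, which puts it at the stops.
- **Button:** its top measured about 66 mm above the bench, so it is up (nominally 65 mm).
- **Forces:** readings I saw peaked at 18 N while pressing and were about 13–15 N while sliding, against the 40 N limit.
- **Surroundings:** in the last scene and close-up views the holder, board stack, reel, bottle and screwdriver looked where they started.

Some late network reports disagreed with the pictures. In the last scene view the networks placed the board stack and screwdriver on other objects, and the wrist view missed several items. For the stack I went by the pictures. For the screwdriver I also had a wrist-view network reading, which fell between its two starting readings. My depth figure for the jaw top came out at 51 mm instead of 56 mm; I took the sample to be mixed and did not rely on it.

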